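Locate a 96-well plate on a plate nest and clamp it

TASK

The 96-well plate was set down loosely and askew on the black adjustable plate nest. Push it gently back until its long side presses squarely on both dowels of the locating rail, slide it along them until its end presses on the stop screw, and then close the red-handled clamp so that its foot holds the plate fully home on all three. A firm touch of about 5 N is right each time and 10 N is too much for the full wells; keep the plate flat on the nest and leave everything else on the bench where it is.

Things in the scene. Friction and masses are not known exactly. Their poses are not given: they have to be found in the camera images.
- plate: the white 96-well plate, a block 85.2 mm (its x) by 127.6 mm (its y) by 14.2 mm high, 0.06 to 0.11 kg, free to slide on the nest (friction about 0.2); too wide to grasp: push its sides. Origin: centre of its underside; z up. It starts 9 to 32 mm short of the dowels and 7 to 25 mm short of the stop screw, turned up to 0.12 rad against the nest.
- nest: fixed black slab 12 mm thick, its top at world z = 0.012. x points away from the robot, y to its left, turned up to 0.25 rad; rail and end stop have the same axes. Origin: on its underside; the rail's origin lies at x = 42.6, the end stop's at y = 63.8 mm. It reaches from x = -83 to +77 and y = -111 to +119 mm, with a 3 mm high cap screw at each corner. The plate's front (-x) and right (-y) sides are free.
- rail: locating rail at the back of the nest: grey bar with two upright steel dowels, 8 mm diameter, 11.8 mm high, at y = -32 and +32 mm, 4.5 mm proud of its face. Origin: on the nest's top, midway between the dowels, where their line touches the plate at the middle setting. The bar is locked at an unknown setting, up to 6 mm either way along x from this point, different in each run: feel for the dowels.
- end_stop: end stop with the clamp, at the left end of the nest. A stop screw (crowned steel head 9 mm wide, 7 mm above the nest) faces -y. Origin: on the nest's top, below the head's face at the middle setting. The screw is locked at an unknown setting, up to 5 mm either way along y from this point, different in each run: feel for it. The clamp's sprung rubber foot presses the plate's rim with 3 to 4 N.
- clamp (a joint): angle a of the clamp on the end stop: 0 = closed (hard stop, handle upright), 1.0 rad = open (foot raised over 15 mm, handle leaning to +y). Starts at 0.7 to 0.95, stays where left (0.25 N m; 4 to 9 N at the grip closes it). Hinge along x at y = 36, z = 20 mm of the end stop's frame; red grip, 15 mm thick, from 28 to 78 mm off the hinge along (0, sin a, cos a). Push it toward the plate (-y) from its free +y side.
- carton: bystander, loose: small white reagent carton, 32x46x62 mm, standing. Origin: centre of its underside.
- cup: bystander, loose: white cup upside down, 31 mm wide, 32 mm high. Origin: centre of its underside.
- kitbox_a: bystander, loose: flat black box, 79x128x9 mm. Origin: centre of its underside.
- reservoir: bystander, loose: white open reagent trough, 74x150x27 mm. Origin: centre of its underside.
- calculator: bystander, loose: black desk calculator, 150x102x21 mm. Origin: centre of its underside.
- pen: bystander, loose: black pen with red cap, 138 mm long, lying. Origin: centre of its underside.

How it is judged:
On the way, in this order (a step that is already met when the one before it is completed fails the run):
1. with the clamp open, the plate presses on both dowels at once (0.6 N or more each) and lies square against them (within 1.5 mm and 0.02 rad) (contact force between plate and dowel_right above 0.6 N and contact force between plate and dowel_left above 0.6 N and value of joint clamp above 0.4 rad and x of dowel_right in the frame of plate between 0.0451 and 0.0481 m and x of dowel_left in the frame of plate between 0.0451 and 0.0481 m and angle between the x axis of plate and the x axis of nest, either way round below 0.02 rad), for 0.1 s.
2. with the clamp still open, the plate presses on the stop screw (2.5 N or more), its long side still at the dowels (contact force between plate and stop_head above 2.5 N and value of joint clamp above 0.4 rad and x of dowel_right in the frame of plate between 0.0451 and 0.0481 m and x of dowel_left in the frame of plate between 0.0451 and 0.0481 m and angle between the x axis of plate and the x axis of nest, either way round below 0.02 rad and y of stop_head in the frame of plate between 0.0683 and 0.0713 m), for 0.1 s.
3. the clamp is closed with its foot on the plate, the plate home (value of joint clamp below 0.06 rad and contact force between end_stop and plate above 1.5 N and x of dowel_right in the frame of plate between 0.0451 and 0.0481 m and x of dowel_left in the frame of plate between 0.0451 and 0.0481 m and angle between the x axis of plate and the x axis of nest, either way round below 0.02 rad and y of stop_head in the frame of plate between 0.0683 and 0.0713 m), for 0.2 s.
At the end, for the whole second after the job is handed in: The plate lies flat and still on the nest within 1.5 mm of both dowels and of the stop screw and within 0.02 rad of square, and the clamp is closed (under 0.06 rad) with its foot pressing on the plate with more than 1.5 N (all of step 3 and angle between plate's own z axis and vertical below 0.02 rad and z of plate in the frame of nest below 0.014 m and linear speed of plate below 0.01 m/s); the robot touches nothing.
It fails at once if the plate is driven against a dowel or the stop screw with more than 10 N (contact force between plate and dowel_right above 10 N or contact force between plate and dowel_left above 10 N or contact force between plate and stop_head above 10 N).
It fails at once if the plate is tipped by more than 0.1 rad or lifted more than 5 mm off the nest (angle between plate's own z axis and vertical above 0.1 rad or z of plate in the frame of nest above 0.017 m).
It fails at once if a bystander is moved more than 15 mm (distance of any of carton, cup, kitbox_a, reservoir, calculator, pen from where it was at the start of the episode above 0.015 m).
It also fails if it takes over 72 s, if anything falls off the work surface, if the arm or the gripper's body presses on something with over 40 N, if the wrist force passes 120 N, or if a joint passes its speed limit or range.

ROBOT

A 7-joint arm with a two-finger parallel gripper is mounted at the origin on a cart in front of the work surface, level with it; the furniture and walls round the work are solid. World frame = base frame: x ahead of the robot, y to its left, z up, the work surface at z = 0. Lengths are in m, angles in rad, forces in N, time in s.
With the tool pointing down it reaches from about 0.4 to 0.85 m from the base axis. Payload 10.4 kg.
Tool frame: the origin (TCP) lies at the very end of the fingers, on their centre line; the grasp point (between the pads) lies 19 mm behind it; z points along the fingers, y is the line along which they close (so a half turn about z gives the same grasp; the last joint's range is limited). The gripper opens to 87 mm and grips with 3 to 60 N. Pads are 19 mm wide; open, the fingers measure 117 mm over their backs; the gripper's body (75 mm by 190 mm) begins 51 mm behind the grasp point.
Start: joints at [1.114, 0.332, -0.065, 1.46, 0.022, 1.35, -0.088], TCP at [0.263, -0.567, 0.223] pointing down, gripper open.
Joint ranges: [-2.6, 2.6], [-0.5, 2.12], [-1.47, 1.34], [0.16, 2.42], [-1.27, 4.41], [0.06, 2.06], [-2.6, 2.6]. Speed limits (rad/s): [2.22, 2.22, 2.79, 2.79, 3.14, 3.14, 3.14].

INTERFACE

Orientations are given as a unit quaternion [x, y, z, w].
In Python, from bench import * gives the robot as it stands.
- The arm moves only by the tool step_arm, never from a script. Its arguments are lists of equal length, an entry for each row: "delta_pos": the shift along the world's x, y, z in units of 25 mm (1.0 is 25 mm), a list of three; "turn": the turn about the world's z in units of 0.12 rad (1.0 is 0.12 rad). In form: {"delta_pos": [[tx, ty, tz], ...], "turn": [turn, ...]}. A call has 1 to 12 rows; each row shifts and turns the commanded pose from where the row before left it; what a row does not reach is not made up. A row lasts 1/10 s, in which the tool goes at most 50 mm and 8.59 degrees, less where a joint would pass 70% of its speed; a pose out of reach is approached as far as the arm can. A call with a number of a shift or a turn outside -1 to 1 is refused whole. A call with a gripper value outside its range is refused whole. "grip" is the closure, from 0 (fully open) to 1 (shut), set as the call begins (left out, the last holds). The fingers move at their own pace and stop on an object; "newtons" is the grip in N (left out, the last holds). Time passes only in rows, so rows that do not move let the fingers close. It gives the time, the measured TCP pose, the force, the opening and the grip force at its end, in the units of the state.
- read_state(): the state, without advancing time (a new reading comes with each control period).
- camera(name): name is "side" or "top"; returns a dict with "image" (400x640x3 uint8, red, green, blue), "z_map" (400x640 float32, m along the optical axis (not along the pixel's ray), 0 where there is no reading), "mtx" (3x3 intrinsics, pixels), "view" (4x4, takes a point from world to camera coordinates). Camera axes: x right, y up, looking along -z (the intrinsics and any distortion apply to the point x, -y, -z); pixel columns grow to the right and rows downward; lengths in m; the calibration is good to about 2 mm. A picture is of the moment at which its call begins.
- close_job(): hands the job in; it is judged then, once.
The state is a dict: "time": time; "joint_positions": joint angles; "joint_vel": joint speeds; "joint_torque": joint torques, N m; "ee_pos": TCP position; "eef_rot": TCP orientation; "ft_force": force on the tool from outside, world axes, zero at the start; "torque": the same for the moment, N m; "width": finger opening in m; "grip_force": force on a finger pad.
Only numpy, scipy, OpenCV 4.12 (cv2) and the standard library are available. Lean on these libraries where they do the work, as an engineer would, in place of code of your own. Each camera call takes 0.05 s, during which the arm holds its last target. There are 200 camera calls.

## Working session

There is one attempt and no reset: what is moved stays moved. The work goes in short steps, Python scripts to look and compute and a tool call to move; the robot and the scene stay as the last step left them, time stands still between calls to the robot, and variables do not carry over. Pictures are saved under pics/ and viewed, at most 13 in all, crops included, and the job is handed in when it is done.

Besides the shell and the picture viewer there is one more tool, called after ">>>" as a command line: name --pt "numbers of a row" for each row, then --argument value for the rest. step_arm: Moves the arm, as the interface text tells. Shifts and turns lie within -1 to 1; 1 stands for 25 mm of shift or 0.12 rad of turn. Its arguments: {"type":"object","properties":{"delta_pos":{"type":"array"},"turn":{"type":"array"},"grip":{"type":"number"},"newtons":{"type":"number"}},"required":["delta_pos","turn"]}

```bash
mkdir -p pics
python3 - <<'E'
from bench import *
import cv2,numpy as np,pickle
for n in("top","side"):
    c=camera(n); pickle.dump(c,open(n+".pkl","wb")); cv2.imwrite(f"pics/{n}1.png",c["image"][:,:,::-1])
    print(n,c["mtx"],c["view"])
s=read_state();print(s)
E
```

```text
top [[473.75793944   0.         329.13327078]
 [  0.         473.75793944 201.3092202 ]
 [  0.           0.           1.        ]] [[ 0.02870292 -0.99958211 -0.00342739  0.0120149 ]
 [ 0.97546405  0.02726129  0.21846442 -0.59636788]
 [-0.21827969 -0.00961386  0.9758389  -1.48007279]
 [ 0.          0.          0.          1.        ]]
side [[414.33455896   0.         320.18948226]
 [  0.         414.33455896 193.62480797]
 [  0.           0.           1.        ]] [[ 0.99986831  0.01456748  0.00715167 -0.58571328]
 [-0.01507034  0.67001466  0.74219488 -0.02944852]
 [ 0.00602019 -0.74220492  0.67014597 -1.39071093]
 [ 0.          0.          0.          1.        ]]
{'time': 0.1, 'joint_positions': array([ 1.11438669,  0.3327965 , -0.06467926,  1.46082004,  0.02163267,
        1.34989502, -0.08850918]), 'joint_vel': array([-0.00045058, -0.00046578, -0.0004373 , -0.00165315,  0.00157426,
        0.00070568, -0.00091586]), 'joint_torque': array([ 2.54892628e-03, -6.24543500e+01,  2.52891798e-02, -3.90713060e+01,
       -6.14511967e-02,  3.66018189e-02,  7.18087358e-05]), 'ee_pos': array([ 0.26254558, -0.56682125,  0.22185886]), 'eef_rot': array([ 9.76568393e-01,  2.15206413e-01, -1.76385358e-04, -5.85449932e-04]), 'ft_force': array([ 0.30365657, -0.01814995, -0.72851561]), 'torque': array([ 0.04533377, -0.00343076, -0.05623958]), 'grip_force': 0.0, 'width': 0.08745742695584052}
```

View pics/top1.png

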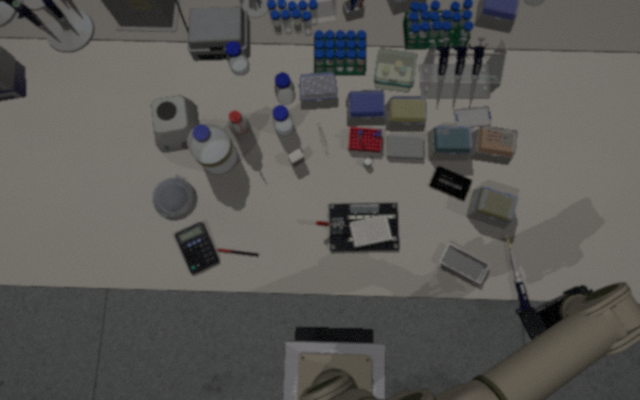

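View pics/side1.png

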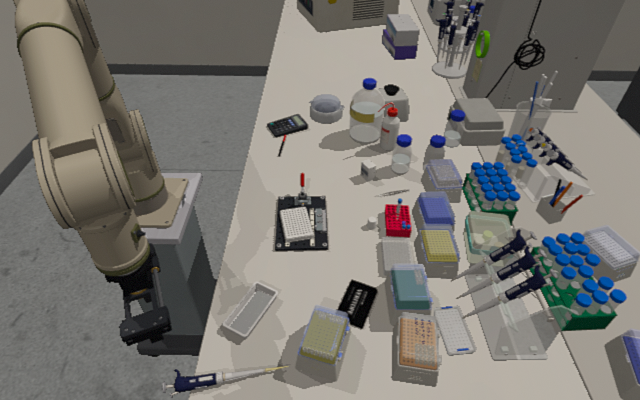

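The nest is at about (363,228) in top and (302,222) in side, with the red handle at the left. I'll enlarge both views.

Run:
```python
import cv2,numpy as np,pickle
for n,(u,v,w,h) in dict(top=(293,190,120,75),side=(262,165,80,90)).items():
    c=pickle.load(open(n+".pkl","rb")); k=6
    im=cv2.resize(c["image"][v:v+h,u:u+w,::-1],None,fx=k,fy=k,interpolation=cv2.INTER_CUBIC)
    im=(255*(im/255.)**0.6).astype(np.uint8)
    for x in range(0,w,10): cv2.putText(im,str(u+x),(x*k,8),0,.3,(0,255,255)); cv2.line(im,(x*k,10),(x*k,14),(0,255,255))
    for y in range(0,h,10): cv2.putText(im,str(v+y),(0,y*k+4),0,.3,(0,255,0))
    cv2.imwrite(f"pics/{n}2.png",im)
```

```text
(no output)
```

View pics/top2.png

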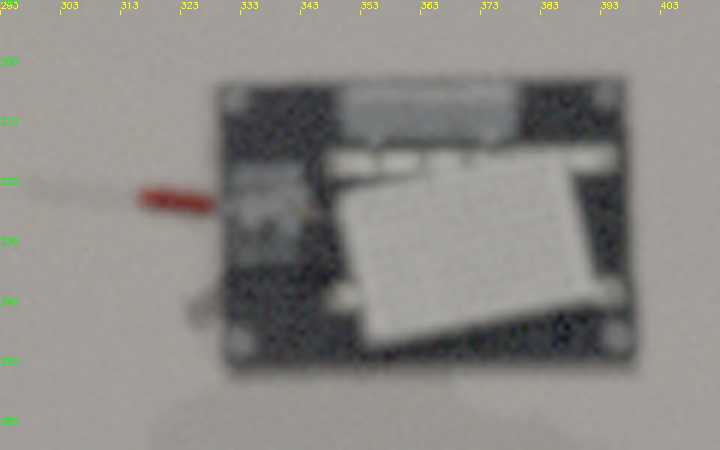

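View pics/side2.png

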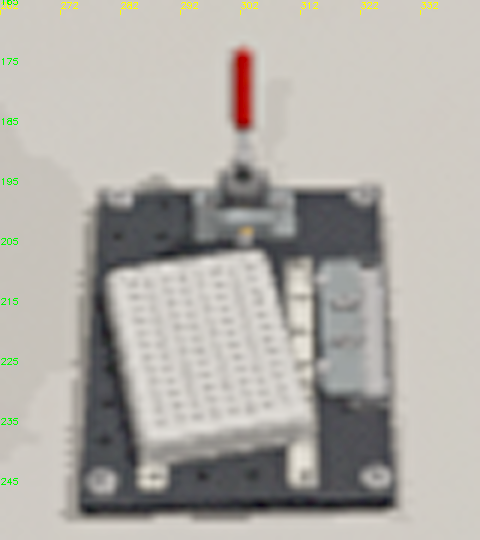

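The top crop shows the nest corners near crop px (220,82), (625,78), (635,368), (230,372). The plate's top corners are at (338,190), (570,152), (604,298), (372,346). I'll convert these to world coordinates.

```bash
cat > h.py <<'E'
import numpy as np,pickle
def ray(c,u,v,z):
    K,V=c["mtx"],c["view"]; d=np.linalg.inv(K)@[u,v,1]; d=np.array([d[0],-d[1],-d[2]])
    R,t=V[:3,:3],V[:3,3]; o=-R.T@t; w=R.T@d
    return (o+w*(z-o[2])/w[2])
def cam(n): return pickle.load(open(n+".pkl","rb"))
def fit(W,M):  # 2D rigid: W = R M + t
    W=np.array(W);M=np.array(M);a=W-W.mean(0);b=M-M.mean(0)
    th=np.arctan2((b[:,0]*a[:,1]-b[:,1]*a[:,0]).sum(),(a*b).sum())
    R=np.array([[np.cos(th),-np.sin(th)],[np.sin(th),np.cos(th)]]); t=W.mean(0)-R@M.mean(0)
    return th,t,np.abs(W-(M@R.T+t)).max()
E
python3 - <<'E'
from h import *
M=np.array([[77,119],[77,-111],[-83,-111],[-83,119]])/1e3
P=np.array([[42.6,63.8],[42.6,-63.8],[-42.6,-63.8],[-42.6,63.8]])/1e3
T=dict(top=(293,190,[(220,82),(625,78),(635,368),(230,372)],[(338,190),(570,152),(604,298),(372,346)]),
 side=(262,165,[(382,188),(393,502),(80,502),(97,190)],[(266,248),(316,418),(146,447),(108,272)]))
for n,(u0,v0,N,Q) in T.items():
    c=cam(n)
    r={}
    for nm,px,m,z in(("nest",N,M,.012),("plate",Q,P,.0262)):
        W=[ray(c,u0+x/6,v0+y/6,z)[:2] for x,y in px]; r[nm]=fit(W,m); print(n,nm,np.round(W,4).tolist(),r[nm])
    th,t,_=r["nest"];R=np.array([[np.cos(th),-np.sin(th)],[np.sin(th),np.cos(th)]])
    print("plate in nest",R.T@(r["plate"][1]-t),r["plate"][0]-th)
E
```

```text
top nest [[0.5998, 0.0274], [0.6084, -0.2003], [0.4452, -0.2054], [0.4367, 0.0173]] (np.float64(0.0409632970615494), array([ 0.52566568, -0.09412888]), np.float64(0.004120065999876313))
top plate [[0.5374, -0.0397], [0.5624, -0.1678], [0.4814, -0.1865], [0.4514, -0.0599]] (np.float64(0.21766590552761647), array([ 0.50815504, -0.11347285]), np.float64(0.002309511246704976))
plate in nest [-0.01828812 -0.01861066] 0.17670260846606706
side nest [[0.6038, 0.0306], [0.6103, -0.1996], [0.4555, -0.2028], [0.4434, 0.0253]] (np.float64(0.03617466792514735), array([ 0.53142337, -0.09054364]), np.float64(0.0030571020329590026))
side plate [[0.5411, -0.0344], [0.5712, -0.1574], [0.4871, -0.1786], [0.4574, -0.0548]] (np.float64(0.23902848680473526), array([ 0.51420108, -0.10633357]), np.float64(0.0008550934860869774))
plate in nest [-0.0177821  -0.01515673] 0.20285381887958792
```

```bash
cat >> h.py <<'E'
def cloud(c):
    K,V,z=c["mtx"],c["view"],c["z_map"]; v,u=np.mgrid[:400,:640]
    p=np.stack([(u-K[0,2])/K[0,0]*z,-(v-K[1,2])/K[1,1]*z,-z],-1)
    return (p-V[:3,3])@V[:3,:3]
E
python3 - <<'E'
from h import *;import cv2
for n in("top","side"):
    p=cloud(cam(n)).reshape(-1,3);c=cam(n);rgb=c["image"].reshape(-1,3).astype(int)
    b=(p[:,0]>.42)&(p[:,0]<.64)&(p[:,1]>-.24)&(p[:,1]<.13)&(c["z_map"].ravel()>0)
    p=p[b];rgb=rgb[b]
    print(n,np.histogram(p[:,2],np.arange(-.01,.13,.004)))
    for nm,m in(("nest",p[:,2]>.007),("plate",(p[:,2]>.02)&(rgb.min(1)>130))):
        q=p[m][:,:2]; q=q[(q[:,1]<.04)]
        if nm=="plate": q=q[(q[:,1]<-.02)&(q[:,0]<.575)]
        r=cv2.minAreaRect((q*1000).astype(np.float32)); print(nm,m.sum(),r)
    red=(rgb[:,0]>1.7*rgb[:,1])&(rgb[:,0]>60)
    q=p[red];q=q[np.argsort(q[:,2])];print("red",len(q),q[::max(1,len(q)//8)].round(4).tolist())
E
```

```text
top (array([ 184,  917, 1566,  968,  608,  812,  586,  326,  412,  392,  123,
         31,   16,    4,   12,    8,    7,    8,   10,   15,   13,   17,
         12,    2,    0,    0,    0,    0,    0,    0,    0,    0,    0,
          0]), array([-0.01 , -0.006, -0.002,  0.002,  0.006,  0.01 ,  0.014,  0.018,
        0.022,  0.026,  0.03 ,  0.034,  0.038,  0.042,  0.046,  0.05 ,
        0.054,  0.058,  0.062,  0.066,  0.07 ,  0.074,  0.078,  0.082,
        0.086,  0.09 ,  0.094,  0.098,  0.102,  0.106,  0.11 ,  0.114,
        0.118,  0.122,  0.126]))
nest 3273 ((533.68310546875, -100.09495544433594), (212.21661376953125, 281.5578918457031), 3.281137466430664)
plate 0 ((0.0, 0.0), (0.0, 0.0), 0.0)
red 28 [[0.523, 0.0338, 0.0518], [0.5208, 0.0401, 0.0635], [0.5197, 0.0465, 0.0688], [0.519, 0.0432, 0.0735], [0.5185, 0.0528, 0.0745], [0.5181, 0.0592, 0.0759], [0.5245, 0.0529, 0.0778], [0.5212, 0.0496, 0.0784], [0.5205, 0.0591, 0.0805], [0.5232, 0.0559, 0.0842]]
side (array([   0,   98, 1564, 1099,  140,  796,  654,  165,  301,  582,  103,
         11,   11,    2,    3,    5,    3,   10,  
[... 156 characters left out ...]
,  0.01 ,  0.014,  0.018,
        0.022,  0.026,  0.03 ,  0.034,  0.038,  0.042,  0.046,  0.05 ,
        0.054,  0.058,  0.062,  0.066,  0.07 ,  0.074,  0.078,  0.082,
        0.086,  0.09 ,  0.094,  0.098,  0.102,  0.106,  0.11 ,  0.114,
        0.118,  0.122,  0.126]))
nest 2805 ((522.7113037109375, -106.64492797851562), (192.8739013671875, 292.78125), 7.780003547668457)
plate 805 ((526.6218872070312, -103.69660949707031), (113.479248046875, 126.64586639404297), 12.793106079101562)
red 40 [[0.5245, 0.033, 0.0546], [0.5209, 0.0417, 0.0603], [0.521, 0.0414, 0.0648], [0.521, 0.0439, 0.067], [0.5208, 0.0498, 0.0708], [0.5206, 0.0556, 0.0746], [0.5273, 0.0563, 0.0784], [0.5204, 0.0629, 0.0815]]
```

```bash
cat > seg.py <<'E'
from h import *;import cv2
from scipy.optimize import minimize
def run(c,nest_guess,plate_guess,n):
    g=cv2.GaussianBlur(c["image"],(0,0),.7).max(2).astype(float); K,V=c["mtx"],c["view"]
    def proj(P):
        q=P@V[:3,:3].T+V[:3,3]; return K[0,0]*q[:,0]/-q[:,2]+K[0,2], -K[1,1]*q[:,1]/-q[:,2]+K[1,2]
    def edge(M,z,sgn,skip=()):
        def f(p):
            th,x,y=p[0],p[1]/10,p[2]/10; R=np.array([[np.cos(th),-np.sin(th)],[np.sin(th),np.cos(th)]])
            s=0
            for i in range(4):
                if i in skip: continue
                a,b=M[i],M[(i+1)%4]; t=np.linspace(.06,.94,60)[:,None]; L=a+(b-a)*t
                nrm=np.array([-(b-a)[1],(b-a)[0]]);nrm/=np.linalg.norm(nrm)
                if nrm@a<0:nrm=-nrm
                val=[]
                for d in(-.003,.003):
                    Q=(L+nrm*d)@R.T+[x,y]; u,v=proj(np.c_[Q,np.full(len(Q),z)])
                    val.append(cv2.remap(g.astype(np.float32),u.astype(np.float32)[:,None],v.astype(np.float32)[:,None],1).ravel())
                s+=np.clip(sgn*(val[1]-val[0]),-60,60).mean()
            return -s
        return f
    M=np.array([[77,119],[77,-111],[-83,-111],[-83,119]])/1e3
    P=np.array([[42.6,63.8],[42.6,-63.8],[-42.6,-63.8],[-42.6,63.8]])/1e3
    out=[]
    for nm,m,z,sg,g0 in(("nest",M,.012,1,nest_guess),("plate",P,.0262,-1,plate_guess)):
        best=min((minimize(edge(m,z,sg),[g0[0]+a,(g0[1]+b)*10,(g0[2]+d)*10],method="Nelder-Mead",options=dict(initial_simplex=None,xatol=1e-4)) for a in(-.04,0,.04) for b in(-.004,.004) for d in(-.004,.004)),key=lambda r:r.fun)
        out.append((best.x[0],best.x[1]/10,best.x[2]/10)); print(n,nm,np.round(out[-1],4),round(best.fun,1))
    a,b=out;R=np.array([[np.cos(a[0]),-np.sin(a[0])],[np.sin(a[0]),np.cos(a[0])]])
    print(" plate in nest",(R.T@(np.array(b[1:])-a[1:])).round(4),round(b[0]-a[0],4))
    return out
E
python3 - <<'E'
from seg import *
for n in("top","side"): run(cam(n),(.05,.528,-.092),(.2,.511,-.11),n)
E
```

```text
top nest [ 0.0455  0.5279 -0.0918] -135.6
top plate [ 0.2473  0.51   -0.1096] -162.6
 plate in nest [-0.0187 -0.017 ] 0.2017
side nest [ 0.0487  0.5313 -0.0934] -197.1
side plate [ 0.2504  0.5093 -0.1039] -210.2
 plate in nest [-0.0225 -0.0094] 0.2017
```

Both cameras agree: nest yaw is about 0.047 with its origin at (0.530,-0.093), and the plate is turned about +0.2 relative to it. I'll travel with the fingers closed to a point in front of the plate.

>>> step_arm --pt "0.4 1 0" --pt "0.4 1 0" --pt "0.4 1 0" --pt "0.4 1 0" --pt "0.4 1 0" --pt "0.4 1 0" --pt "0.4 1 0" --pt "0.4 1 0" --pt "0.4 1 0" --pt "0.4 1 0" --turn '[-0.32,-0.32,-0.32,-0.32,-0.32,-0.32,-0.32,-0.32,-0.32,-0.32]' --grip 1 --newtons 10

```text
time: 1.1
ee_pos: [0.3629, -0.3159, 0.2223]
eef_rot: [1.0, 0.024, -0.0, -0.0]
ft_force: [-0.0, 0.4, 0.1]
width: 0.0145
grip_force: 0.0
```

>>> step_arm --pt "0.35 1 0" --pt "0.35 1 0" --pt "0.35 1 0" --pt "0.35 1 0" --pt "0.35 1 0" --pt "0.35 1 0" --pt "0.35 1 0" --pt "0.35 1 0" --pt "0.3 0.8 0" --pt "0 0 0" --pt "0 0 0" --turn '[0,0,0,0,0,0,0,0,0,0,0]'

```text
time: 2.2
ee_pos: [0.44, -0.0972, 0.2223]
eef_rot: [1.0, 0.025, -0.0, 0.0]
ft_force: [0.0, -0.7, -0.3]
width: 0.0008
grip_force: 0.0
```

>>> step_arm --pt "0 0 -1" --pt "0 0 -1" --pt "0 0 -1" --pt "0 0 -1" --pt "0 0 -1" --pt "0 0 -1" --pt "0 0 -1" --pt "0 0 -0.9" --pt "0 0 -0.3" --pt "0 0 0" --turn '[0,0,0,0,0,0,0,0,0,0]'

```text
time: 3.2
ee_pos: [0.4393, -0.0977, 0.0169]
eef_rot: [1.0, 0.024, -0.001, -0.0]
ft_force: [-1.0, -0.4, 0.6]
width: 0.0005
grip_force: 0.0
```

Run:
```python
from bench import *
import cv2,pickle,numpy as np
s=read_state();print(s["ee_pos"],s["ft_force"])
c=camera("side");pickle.dump(c,open("side.pkl","wb"))
im=cv2.resize(c["image"][150:260,242:362,::-1],None,fx=5,fy=5,interpolation=cv2.INTER_CUBIC)
cv2.imwrite("pics/s3.png",(255*(im/255.)**0.6).astype(np.uint8))
```

```text
[ 0.43929581 -0.09767436  0.01686949] [-0.97480039 -0.44326842  0.62331818]
```

View pics/s3.png

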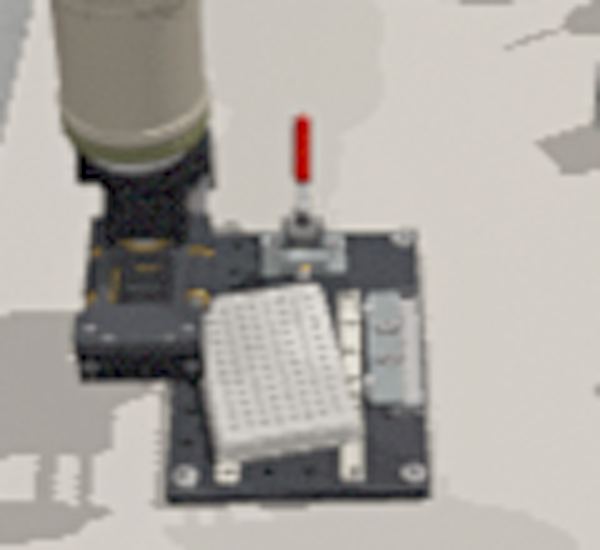

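The gripper is in front of the plate and clear of it. I'll push along nest +x.

>>> step_arm --pt "0.1 0.005 0" --pt "0.1 0.005 0" --pt "0.1 0.005 0" --pt "0.1 0.005 0" --pt "0.1 0.005 0" --pt "0.1 0.005 0" --pt "0.1 0.005 0" --pt "0.1 0.005 0" --pt "0.1 0.005 0" --pt "0.1 0.005 0" --pt "0.1 0.005 0" --turn '[0,0,0,0,0,0,0,0,0,0,0]'

```text
time: 4.35
ee_pos: [0.4679, -0.0957, 0.0175]
eef_rot: [1.0, 0.025, -0.0, 0.0]
ft_force: [-0.3, -0.7, 0.7]
width: 0.0004
grip_force: 0.1
```

>>> step_arm --pt "0.03 0.0015 0" --pt "0.03 0.0015 0" --pt "0.03 0.0015 0" --pt "0.03 0.0015 0" --turn '[0,0,0,0]'

```text
time: 4.75
ee_pos: [0.4707, -0.0956, 0.0175]
eef_rot: [1.0, 0.025, -0.0, 0.0]
ft_force: [-0.2, 0.8, -0.3]
width: 0.0005
grip_force: 0.5
```

>>> step_arm --pt "0.03 0.0015 0" --pt "0.03 0.0015 0" --pt "0.03 0.0015 0" --pt "0 0 0" --turn '[0,0,0,0]'

```text
time: 5.15
ee_pos: [0.471, -0.0956, 0.0169]
eef_rot: [1.0, 0.025, -0.002, 0.0]
ft_force: [-8.3, 0.1, 3.1]
width: 0.0009
grip_force: 3.9
```

Run:
```python
from bench import *
import cv2,pickle,numpy as np
from seg import *
s=read_state();print(s["ee_pos"],s["ft_force"])
c=camera("side");pickle.dump(c,open("side.pkl","wb"))
im=cv2.resize(c["image"][180:260,262:352,::-1],None,fx=7,fy=7,interpolation=cv2.INTER_CUBIC)
cv2.imwrite("pics/s4.png",(255*(im/255.)**0.6).astype(np.uint8))
```

```text
[ 0.47099959 -0.09564115  0.01691718] [-8.27454752  0.06843311  3.12076641]
```

View pics/s4.png

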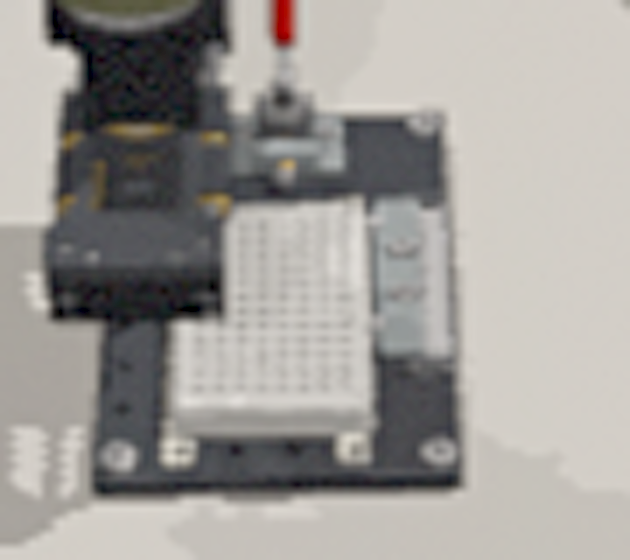

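The plate looks square on both dowels, with its rear edge parallel to the rail. I'll back off, go round to the plate's right end, and push along +y.

>>> step_arm --pt "-0.1 0 0" --pt "-0.4 0 0" --pt "-0.5 0 0.4" --pt "0 -0.4 0.6" --pt "0 -0.8 0.2" --pt "0 -0.9 0" --pt "0 -0.9 0" --pt "0 -0.9 0" --pt "0.3 -0.6 0" --pt "0.8 0 0" --pt "0.8 0 0" --pt "0.8 0 0" --turn '[0,0,0,0,0,0,0,0,0,0,0,0]'

```text
time: 6.4
ee_pos: [0.516, -0.2082, 0.0478]
eef_rot: [1.0, 0.025, 0.0, 0.0]
ft_force: [0.7, 0.1, -1.0]
width: 0.0005
grip_force: 0.0
```

>>> step_arm --pt "0.8 0 0" --pt "0 0 0" --turn '[0,0]'

```text
time: 6.6
ee_pos: [0.5374, -0.2073, 0.0478]
eef_rot: [1.0, 0.026, 0.001, -0.0]
ft_force: [-1.0, -0.1, 0.2]
width: 0.0004
grip_force: 0.0
```

Run:
```python
from bench import *
import cv2,pickle,numpy as np
from seg import *
s=read_state();print(s["ee_pos"],s["ft_force"])
c=camera("side");pickle.dump(c,open("side.pkl","wb"))
im=cv2.resize(c["image"][180:270,262:352,::-1],None,fx=6,fy=6,interpolation=cv2.INTER_CUBIC)
cv2.imwrite("pics/s5.png",(255*(im/255.)**0.6).astype(np.uint8))
run(c,(.048,.531,-.093),(.048,.525,-.105),"side")
```

```text
[ 0.53744783 -0.20725502  0.04782649] [-0.95810783 -0.06187725  0.2150054 ]
side nest [ 0.0442  0.5321 -0.0937] -195.7
side plate [ 0.0864  0.5218 -0.106 ] -62.8
 plate in nest [-0.0108 -0.0119] 0.0422
```

View pics/s5.png

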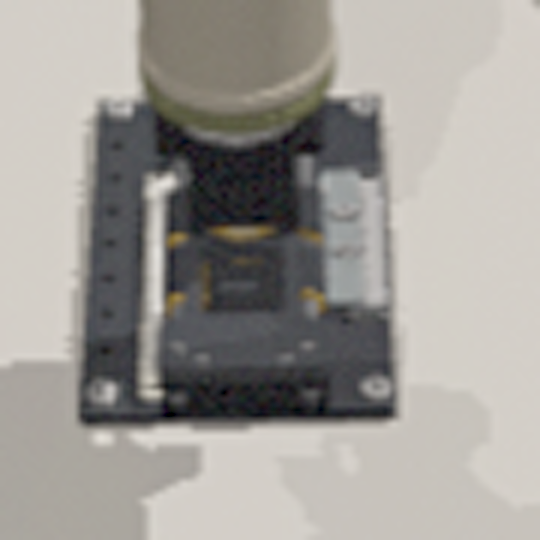

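>>> step_arm --pt "0 0 -0.5" --pt "0 0 -0.5" --pt "0 0 -0.24" --pt "0 0 0" --pt "-0.005 0.2 0" --pt "-0.01 0.2 0" --pt "-0.003 0.1 0" --pt "-0.003 0.1 0" --pt "-0.002 0.1 0" --pt "-0.002 0.1 0" --pt "-0.002 0.1 0" --pt "-0.002 0.1 0" --turn '[0,0,0,0,0,0,0,0,0,0,0,0]'

```text
time: 7.85
ee_pos: [0.5347, -0.1828, 0.0166]
eef_rot: [1.0, 0.025, 0.0, 0.0]
ft_force: [0.2, -0.1, 0.4]
width: 0.0006
grip_force: 0.1
```

>>> step_arm --pt "-0.001 0.03 0" --pt "-0.001 0.03 0" --pt "-0.001 0.03 0" --pt "-0.001 0.03 0" --turn '[0,0,0,0]'

```text
time: 8.25
ee_pos: [0.5346, -0.1801, 0.0166]
eef_rot: [1.0, 0.025, -0.0, 0.0]
ft_force: [0.4, 0.2, 1.2]
width: 0.0004
grip_force: 0.1
```

>>> step_arm --pt "-0.001 0.03 0" --pt "-0.001 0.03 0" --pt "-0.001 0.03 0" --turn '[0,0,0]'

```text
time: 8.55
ee_pos: [0.5346, -0.1777, 0.0166]
eef_rot: [1.0, 0.025, 0.0, 0.0]
ft_force: [-0.2, 1.2, -0.5]
width: 0.0003
grip_force: 0.1
```

>>> step_arm --pt "0 0.03 0" --pt "-0.001 0.03 0" --pt "0 0.03 0" --pt "-0.001 0.03 0" --turn '[0,0,0,0]'

```text
time: 8.95
ee_pos: [0.5345, -0.1747, 0.0166]
eef_rot: [1.0, 0.025, -0.0, 0.0]
ft_force: [-0.3, 0.9, 0.3]
width: 0.0003
grip_force: 0.0
```

>>> step_arm --pt "0 0.02 0" --pt "-0.001 0.02 0" --turn '[0,0]'

```text
time: 9.15
ee_pos: [0.5345, -0.1737, 0.0166]
eef_rot: [1.0, 0.025, 0.0, 0.0]
ft_force: [-0.6, 0.1, 0.2]
width: 0.0003
grip_force: 0.0
```

>>> step_arm --pt "0 0.02 0" --pt "-0.001 0.02 0" --turn '[0,0]'

```text
time: 9.35
ee_pos: [0.5345, -0.1727, 0.0166]
eef_rot: [1.0, 0.025, -0.0, 0.0]
ft_force: [-0.3, 0.6, 0.2]
width: 0.0004
grip_force: 0.1
```

>>> step_arm --pt "0 0.02 0" --pt "-0.001 0.02 0" --pt "0 0.02 0" --turn '[0,0,0]'

```text
time: 9.65
ee_pos: [0.5344, -0.1712, 0.0166]
eef_rot: [1.0, 0.025, -0.0, 0.0]
ft_force: [-0.7, -0.0, -0.4]
width: 0.0001
grip_force: 0.1
```

>>> step_arm --pt "0 0.02 0" --pt "-0.001 0.02 0" --turn '[0,0]'

```text
time: 9.85
ee_pos: [0.5344, -0.1702, 0.0166]
eef_rot: [1.0, 0.025, -0.0, 0.0]
ft_force: [-0.5, -0.1, 0.5]
width: 0.0003
grip_force: 0.1
```

Run:
```python
from bench import *
import cv2,pickle,numpy as np
s=read_state();print(s["ee_pos"],s["ft_force"])
c=camera("top");pickle.dump(c,open("top.pkl","wb"))
im=cv2.resize(c["image"][190:265,303:413,::-1],None,fx=7,fy=7,interpolation=cv2.INTER_CUBIC)
cv2.imwrite("pics/t6.png",(255*(im/255.)**0.6).astype(np.uint8))
```

```text
[ 0.534406   -0.17020256  0.0165596 ] [-0.50953697 -0.125246    0.46270863]
```

View pics/t6.png

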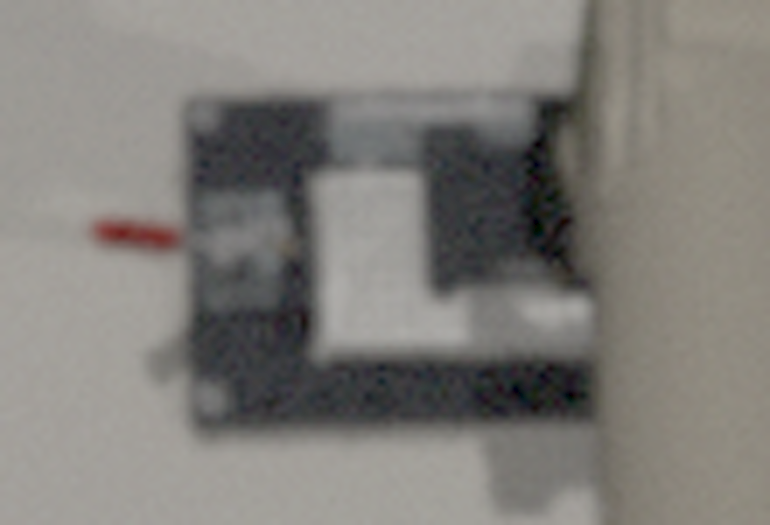

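The top view shows a gap of about 5 mm between the plate edge (crop x about 312) and the screw tip (about 295). The plate is square, so I'll continue the push.

>>> step_arm --pt "0 0.03 0" --pt "-0.001 0.03 0" --pt "0 0.02 0" --turn '[0,0,0]'

```text
time: 10.2
ee_pos: [0.5344, -0.1681, 0.0166]
eef_rot: [1.0, 0.025, 0.0, 0.0]
ft_force: [-0.8, -0.3, 0.2]
width: 0.0002
grip_force: 0.1
```

>>> step_arm --pt "0 0.02 0" --pt "-0.001 0.02 0" --pt "0 0.02 0" --turn '[0,0,0]'

```text
time: 10.5
ee_pos: [0.5344, -0.1667, 0.0166]
eef_rot: [1.0, 0.025, 0.0, 0.0]
ft_force: [0.2, 0.9, 0.2]
width: 0.0004
grip_force: 0.1
```

>>> step_arm --pt "0 0.02 0" --pt "-0.001 0.02 0" --turn '[0,0]'

```text
time: 10.7
ee_pos: [0.5344, -0.1657, 0.0166]
eef_rot: [1.0, 0.025, 0.0, 0.0]
ft_force: [0.7, -0.5, -0.1]
width: 0.0004
grip_force: 0.1
```

>>> step_arm --pt "0 0.02 0" --pt "-0.001 0.02 0" --turn '[0,0]'

```text
time: 10.9
ee_pos: [0.5343, -0.1647, 0.0166]
eef_rot: [1.0, 0.025, 0.0, 0.0]
ft_force: [0.4, 0.2, 0.1]
width: 0.0006
grip_force: 0.1
```

>>> step_arm --pt "0 0.02 0" --pt "-0.001 0.02 0" --turn '[0,0]'

```text
time: 11.1
ee_pos: [0.5343, -0.1637, 0.0166]
eef_rot: [1.0, 0.025, 0.0, 0.0]
ft_force: [-0.2, 0.8, -0.6]
width: 0.0
grip_force: 0.1
```

>>> step_arm --pt "0 0.02 0" --pt "-0.001 0.02 0" --turn '[0,0]'

```text
time: 11.3
ee_pos: [0.5343, -0.1627, 0.0166]
eef_rot: [1.0, 0.025, 0.0, 0.0]
ft_force: [0.1, -1.0, 0.6]
width: 0.0006
grip_force: 0.4
```

>>> step_arm --pt "0 0.02 0" --pt "0 0 0" --turn '[0,0]'

```text
time: 11.5
ee_pos: [0.5342, -0.1626, 0.0166]
eef_rot: [1.0, 0.025, 0.0, 0.0]
ft_force: [0.1, -1.5, -0.3]
width: 0.0007
grip_force: 0.8
```

>>> step_arm --pt "0 0.02 0" --pt "0 0 0" --turn '[0,0]'

```text
time: 11.7
ee_pos: [0.5342, -0.1624, 0.0166]
eef_rot: [1.0, 0.025, 0.0, 0.0]
ft_force: [0.2, -4.6, -0.9]
width: 0.0006
grip_force: 2.0
```

>>> step_arm --pt "0 0.02 0" --pt "0 0 0" --turn '[0,0]'

```text
time: 11.9
ee_pos: [0.5343, -0.1623, 0.0167]
eef_rot: [1.0, 0.024, 0.0, 0.001]
ft_force: [0.0, -5.6, -0.1]
width: 0.001
grip_force: 2.9
```

A firm 5.6 N on the stop screw. I'll retreat, rise, and check the result.

>>> step_arm --pt "0 0 0" --pt "0 -0.1 0" --pt "0 -0.4 0" --pt "0 -0.5 0.3" --pt "0 0 1" --pt "0 0 1" --pt "0 0 1" --pt "0 0 1" --pt "0 0 1" --pt "-0.1 1 0.3" --pt "-0.1 1 0" --pt "-0.1 1 0" --turn '[0,0,0,0,0,0,0,0,0,0,0,0]'

```text
time: 13.1
ee_pos: [0.5269, -0.1113, 0.1576]
eef_rot: [1.0, 0.024, 0.001, 0.0]
ft_force: [0.7, 0.2, -0.2]
width: 0.0005
grip_force: 0.0
```

>>> step_arm --pt "-0.05 1 0" --pt "-0.05 1 0" --pt "-0.05 1 0" --pt "-0.05 1 0" --pt "0 1 0" --pt "0 1 0" --pt "0 1 0" --pt "0 1 0" --pt "0 0.4 0" --pt "0 0 0" --turn '[0,0,0,0,0,0,0,0,0,0]'

```text
time: 14.1
ee_pos: [0.5219, 0.0995, 0.1569]
eef_rot: [1.0, 0.026, 0.0, -0.0]
ft_force: [0.0, -0.3, 0.4]
width: 0.0006
grip_force: 0.0
```

Run:
```python
from bench import *
import cv2,pickle,numpy as np
from seg import *
s=read_state();print(s["ee_pos"],s["ft_force"])
for n in("side","top"):
    c=camera(n);pickle.dump(c,open(n+".pkl","wb")); run(c,(.048,.53,-.093),(.048,.525,-.093),n)
    if n=="side":
        im=cv2.resize(c["image"][160:260,262:352,::-1],None,fx=6,fy=6,interpolation=cv2.INTER_CUBIC)
        cv2.imwrite("pics/s7.png",(255*(im/255.)**0.6).astype(np.uint8))
```

```text
[0.52187909 0.09950391 0.15693173] [ 0.01711133 -0.27719617  0.42482778]
side nest [ 0.0435  0.5319 -0.0935] -199.7
side plate [ 0.0512  0.5233 -0.0876] -215.3
 plate in nest [-0.0084  0.0062] 0.0077
top nest [ 0.041   0.5287 -0.0922] -105.2
top plate [ 0.0484  0.5221 -0.0928] -175.6
 plate in nest [-0.0066 -0.0003] 0.0074
```

View pics/s7.png

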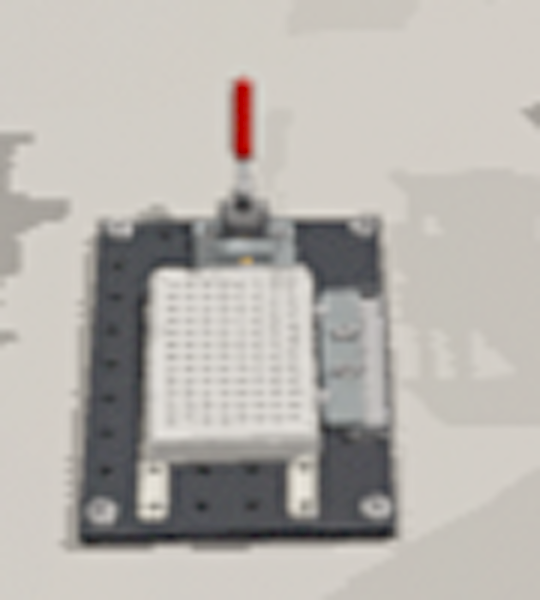

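The plate sits square at the dowels and the screw, and the handle is clear. I'll descend on the handle's +y side and push it closed.

>>> step_arm --pt "0 0 -0.8" --pt "0 0 -0.8" --pt "0 0 -0.8" --pt "0 0 -0.8" --pt "0 0 -0.2" --pt "0 -0.3 0" --pt "0 -0.3 0" --pt "0 -0.2 0" --pt "0 -0.2 0" --pt "0 -0.2 0" --pt "0 -0.2 0" --pt "0 -0.2 0" --turn '[0,0,0,0,0,0,0,0,0,0,0,0]'

```text
time: 15.4
ee_pos: [0.5236, 0.076, 0.078]
eef_rot: [0.999, 0.031, 0.004, -0.01]
ft_force: [-20.2, 59.6, 46.9]
width: 0.0003
grip_force: 31.0
```

>>> step_arm --pt "0.01 -0.2 0" --pt "0.01 -0.2 0" --pt "0.01 -0.2 0" --pt "0.01 -0.2 0" --pt "0.01 -0.2 0" --turn '[0,0,0,0,0]'

```text
time: 15.9
ee_pos: [0.5239, 0.033, 0.0726]
eef_rot: [1.0, 0.024, 0.001, -0.0]
ft_force: [0.5, 5.3, 4.8]
width: 0.0004
grip_force: 2.5
```

>>> step_arm --pt "0.01 -0.1 0" --pt "0.01 -0.1 0" --turn '[0,0]'

```text
time: 16.1
ee_pos: [0.524, 0.0287, 0.0722]
eef_rot: [1.0, 0.025, 0.001, -0.0]
ft_force: [-1.5, 13.0, 7.7]
width: 0.0002
grip_force: 7.1
```

Run:
```python
from bench import *
import cv2,pickle,numpy as np
s=read_state();print(s["ee_pos"],s["ft_force"])
c=camera("side");a=c["image"][130:250,242:352,::-1];d=camera("top")["image"][180:260,283:403,::-1]
a=cv2.resize(a,None,fx=4,fy=4,interpolation=cv2.INTER_CUBIC);d=cv2.resize(d,(360,240),interpolation=cv2.INTER_CUBIC)
im=np.zeros((480,800,3),np.uint8);im[:,:440]=a;im[:240,440:]=d
cv2.imwrite("pics/s8.png",(255*(im/255.)**0.6).astype(np.uint8))
```

```text
[0.52404764 0.0287452  0.07222174] [-1.51034408 13.0330317   7.7167785 ]
```

View pics/s8.png

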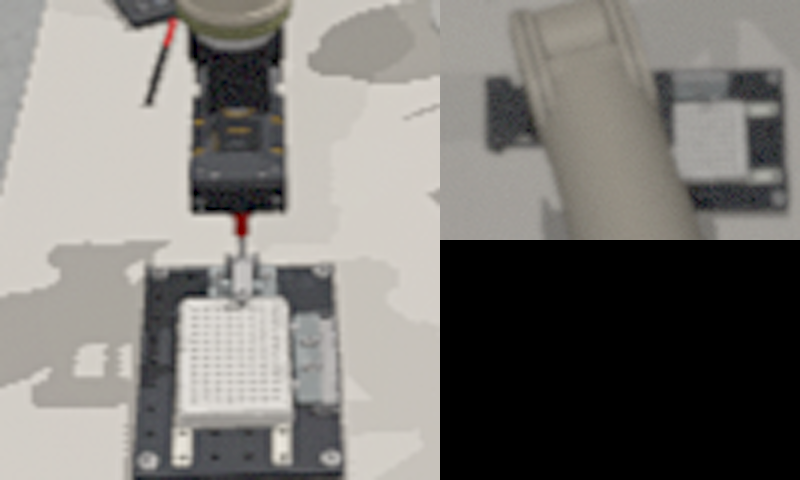

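The foot is over the plate's rim and the plate is still home. About 7 mm of closing remains.

>>> step_arm --pt "0 -0.05 0" --pt "0 -0.05 0" --pt "0 0 0" --turn '[0,0,0]'

```text
time: 16.5
ee_pos: [0.524, 0.0287, 0.0723]
eef_rot: [1.0, 0.026, 0.001, -0.002]
ft_force: [-0.8, 13.0, 6.3]
width: 0.0004
grip_force: 7.3
```

>>> step_arm --pt "0 -0.05 0" --pt "0 -0.05 0" --pt "0 0 0" --turn '[0,0,0]'

```text
time: 16.8
ee_pos: [0.524, 0.0284, 0.0724]
eef_rot: [1.0, 0.027, 0.001, -0.003]
ft_force: [-1.5, 19.7, 5.4]
width: 0.0006
grip_force: 10.6
```

>>> step_arm --pt "0 -0.04 0" --pt "0 0 0" --turn '[0,0]'

```text
time: 17.0
ee_pos: [0.524, 0.0283, 0.0724]
eef_rot: [1.0, 0.027, 0.001, -0.003]
ft_force: [-0.1, 22.7, 4.9]
width: 0.0006
grip_force: 11.9
```

The force climbs with no further motion, so this is the hard stop. I'll retreat and check.

>>> step_arm --pt "0 0.1 0" --pt "0 0.3 0" --pt "0 0.6 0" --pt "0 0.8 0" --pt "0 0.8 0.3" --pt "0 0.5 1" --pt "0 0.5 1" --pt "0 0.5 1" --pt "0 0 1" --pt "0 0 0" --pt "0 0 0" --turn '[0,0,0,0,0,0,0,0,0,0,0]'

```text
time: 18.1
ee_pos: [0.5237, 0.1237, 0.1788]
eef_rot: [1.0, 0.024, 0.0, 0.001]
ft_force: [-0.7, -0.2, 0.6]
width: 0.0004
grip_force: 0.0
```

Run:
```python
from bench import *
import cv2,pickle,numpy as np
from seg import *
s=read_state();print(s["ee_pos"],s["ft_force"])
for n in("side","top"):
    c=camera(n);pickle.dump(c,open(n+".pkl","wb")); run(c,(.048,.53,-.093),(.048,.525,-.093),n)
    p=cloud(c).reshape(-1,3);rgb=c["image"].reshape(-1,3).astype(int)
    m=(rgb[:,0]>1.7*rgb[:,1])&(rgb[:,0]>60)&(abs(p[:,0]-.525)<.03)&(p[:,1]>-.05)&(p[:,1]<.1);q=p[m];q=q[np.argsort(q[:,2])];print(len(q),q[::max(1,len(q)//6)].round(3).tolist())
    if n=="side":
        im=cv2.resize(c["image"][160:260,262:352,::-1],None,fx=6,fy=6,interpolation=cv2.INTER_CUBIC)
        cv2.imwrite("pics/s9.png",(255*(im/255.)**0.6).astype(np.uint8))
```

```text
[0.52373525 0.1236895  0.17881819] [-0.67413762 -0.17374933  0.55056753]
side nest [ 0.0422  0.532  -0.0935] -200.7
side plate [ 0.0676  0.5231 -0.0873] -204.2
 plate in nest [-0.0087  0.0066] 0.0254
36 [[0.523, 0.011, 0.065], [0.529, 0.006, 0.074], [0.53, 0.009, 0.084], [0.527, 0.003, 0.093], [0.527, 0.003, 0.102], [0.527, 0.005, 0.108]]
top nest [ 0.0489  0.5278 -0.0919] -112.8
top plate [ 0.0499  0.5221 -0.0924] -169.2
 plate in nest [-0.0058 -0.0003] 0.001
13 [[0.547, 0.011, 0.014], [0.524, 0.015, 0.103], [0.524, 0.005, 0.104], [0.52, 0.011, 0.107], [0.53, 0.005, 0.109], [0.523, 0.008, 0.11], [0.52, 0.005, 0.112]]
```

View pics/s9.png

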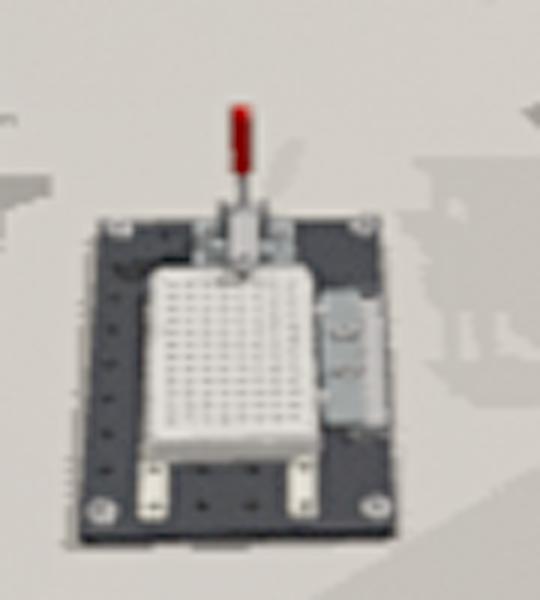

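The handle is upright (top at z about 0.11, so closed). The foot is on the rim at crop (240,275), and the plate's outline has not moved since before clamping. I'll hand in.

```bash
python3 -c "
from bench import *
print(close_job())"
```

```text
the job is handed in; nothing more can be done
None
```

I handed the job in with the plate pushed onto both dowels (8.3 N in total) and the stop screw (5.6 N), and the clamp closed to its hard stop; no verdict came back, and the handle briefly took about 60 N while it was being closed, under the 120 N wrist limit.

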